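# Feed one tile with one turn of the handwheel

## Task

Use the tile feeder, the handwheel machine with the stack of clay tiles in its magazine, to feed out one tile: turn its wheel clockwise, seen from above, by its upright grip through exactly one full revolution, so that the lowest tile is pushed out onto the outfeed and the grip is back at the home pointer. Then let go.

Things in the scene. Friction and masses are not known exactly. Their poses are not given: they have to be found in the camera images.
- wheel (a joint): Angle of the feeder's level handwheel, rad: starts at 0 (home), grows clockwise seen from above, 6.283 is one turn. A stop bars backward motion from home; it can overrun a full turn by 0.9. Dark steel, 170 mm across, rim top 107 mm above the table. Takes 2 to 4 N at the grip, stays where left. Its first half turn drives a flat pusher 70 mm out under the stack, the second draws it back.
- knob (a point): Top centre of the upright wooden grip on the feeder's wheel: a cylinder 24 mm across, 52 mm tall, its top 165 mm above the table, 65 mm from the wheel's vertical axis. It spins freely on its pin, so a gripper can hold it without turning. It moves with the wheel; a steel pointer just outside the rim marks home, on the side away from the magazine.
- feeder: Tile feeder, fixed. Origin on the wheel's axis at table height; z up, -y the feed direction; home grip at y = +65 mm. Plywood base 200 x 420 mm; grey gearbox under the wheel, top at 85 mm; aluminium magazine centred at y = -160 mm, top 80 mm above the table; steel outfeed with low rails, y = -192 to -296 mm, surface at 30 mm. Wheel hub top 117 mm; only the grip is taller.
- tile: Lowest terracotta tile in the magazine, 50 x 50 x 8 mm, under two like it; origin at its underside's centre. Starts near y = -160 mm in the feeder's frame; one turn leaves it flat on the outfeed near y = -226 mm. The odd tile on the plywood base and the grey mill at the left (a like wheel, but no magazine) play no part.

How it is judged:
By the outcome, as a careful person would: the job done as asked, in the order asked, and still so for the second after the job is handed in, with the robot touching nothing.
It also fails if it takes over 51 s, if anything falls off the work surface, if the arm or the gripper's body presses on something with over 40 N, if the wrist force passes 120 N, or if a joint passes its speed limit or range.

## Robot

A 6-joint arm with a two-finger parallel gripper is mounted at the origin on the work surface. World frame = base frame: x ahead of the robot, y to its left, z up, the work surface at z = 0. Lengths are in m, angles in rad, forces in N, time in s.
With the tool pointing down it reaches from about 0.325 to 0.9 m from the base axis. Payload 6.1 kg.
Tool frame: the origin (TCP) lies on the front face of the gripper's body, between the roots of the fingers; the fingertips stand 73 mm ahead of it and the grasp point (between the pads) lies env.hold_point_z ahead of it (env.hold_point_z is the distance from the TCP to the grasp point, in m); y points along the fingers, x is the direction in which the jaws open and shut, and the axes are right-handed (so a half turn about y gives the same grasp; the last joint's range is limited). The gripper opens to 85 mm and grips with 20 to 120 N. Pads are 22 mm wide; open, the fingers measure 114 mm over their backs; the gripper's body (76 mm by 85 mm) begins 54 mm behind the grasp point. The pads swing forward as they close: fully open they stand 13 mm farther back than shut.
Start: joints at [0.992, 0.22, 1.526, -0, 1.395, -0.126], TCP at [0.273, 0.562, 0.304] pointing down, gripper open.
Joint ranges: [-2.98, 2.98], [-0.91, 2.08], [0.09, 2.57], [-1.24, 4.39], [0.2, 2.65], [-2.68, 2.68]. Speed limits (rad/s): [2.57, 2.57, 3.01, 3.14, 3.14, 3.14].

## Interface

Orientations are given as a unit quaternion [x, y, z, w].
In Python, from cell import env gives the robot as it stands. The module is installed in compiled form; this text tells all that it offers.
- The arm moves only by the tool carry_out, never from a script. Its argument "plan" is a list that holds one entry, the list of rows, each a list of 4 numbers: the shift along the tool's x, y, z in cm, then the turn about the tool's y in rad. A call has 1 to 10 rows; each row shifts and turns the commanded pose from where the row before left it, along the tool's axes as they then stand; what a row does not reach is not made up. A row lasts 1/12 s, in which the tool goes at most 41.7 mm and 7.16 degrees, less where a joint would pass 70% of its speed; a pose out of reach is approached as far as the arm can. A call with a gripper value outside its range is refused whole. "grip" is the closure, from -1 (fully open) to 1 (shut), so that 0 is half open, set as the call begins (left out, the last holds). The fingers move at their own pace and stop on an object; the grip force is fixed at half the most. Time passes only in rows, so rows that do not move let the fingers close. It gives the time, the measured TCP pose, the force and the opening at its end, in the units of the state.
- env.state(): the state, without advancing time (a new reading comes with each control period).
- env.get_image(name): name is "scene" or "top" or "wrist"; returns (picture, depth): 384x512x3 uint8, blue, green, red; 384x512 float32, m along the optical axis (not along the pixel's ray), 0 where there is no reading.
- env.calibration(name): a dict with "K" (3x3 intrinsics, pixels), "eye" and "attitude" of the camera in the world; the wrist camera has in their place "tool_from_camera" (4x4, takes a point from camera to tool coordinates, whose origin is the TCP and whose axes are the tool frame's). Camera axes: x right, y up, looking along -z (the intrinsics and any distortion apply to the point x, -y, -z); pixel columns grow to the right and rows downward; lengths in m; the calibration is good to about 2 mm. The wrist camera is an equidistant fisheye: a pixel r from the principal point sees the ray r / f radians off the axis. A picture is of the moment at which its call begins: read the wrist's pose just before it. calibration takes no time and is no camera call.
- env.sign_off(): hands the job in, once; it reports no verdict.
The state is a dict: "clock": time; "joint_pos": joint angles; "qd": joint speeds; "joint_torque": joint torques, N m; "ee_pos": TCP position; "orientation": TCP orientation; "force": force on the tool from outside, world axes, zero at the start; "moment": the same for the moment, N m; "width": opening from 0.0 (shut) to 1.0 (fully open).
Only numpy, scipy, OpenCV 4.12 (cv2) and the standard library are available. Lean on these libraries where they do the work, as an engineer would, in place of code of your own. Each camera call takes 0.05 s, during which the arm holds its last target. There are 200 camera calls.

## Working session

There is one attempt and no reset: what is moved stays moved. The work goes in short steps, Python scripts to look and compute and a tool call to move; the robot and the scene stay as the last step left them, time stands still between calls to the robot, and variables do not carry over. Pictures are saved under pics/ and viewed, about 8 in all and at most 12, crops included, and the job is handed in when it is done.

Besides the shell and the picture viewer there is one more tool, called after "Request:" by a JSON object that holds its "name" and its "arguments", one argument or row to a line. carry_out: Moves the arm, as the interface text tells. Its arguments: {"type":"object","properties":{"plan":{"type":"array","items":{"type":"array","items":{"type":"array","items":{"type":"number"}}}},"grip":{"type":"number"}},"required":["plan"]}

```bash
mkdir -p pics
cat > h.py <<'E'
import numpy as np, cv2
from cell import env
from scipy.spatial.transform import Rotation as R
def att(a):
    a=np.array(a,float)
    return a if a.shape==(3,3) else R.from_quat(a).as_matrix()
def world(name,u,v,d):
    c=env.calibration(name);K=np.array(c["K"])
    p=np.array([(u-K[0,2])/K[0,0]*d,-(v-K[1,2])/K[1,1]*d,-d])
    return att(c["attitude"])@p+np.array(c["eye"])
E
python3 - <<'E'
from h import *
print(env.state(),env.hold_point_z)
for n in("scene","top"):
    p,d=env.get_image(n);cv2.imwrite(f"pics/{n}0.png",p);np.save(f"pics/{n}0.npy",d);print(n,env.calibration(n))
print(env.calibration("wrist"))
E
```

```text
{'clock': 0.0, 'joint_pos': array([ 9.91877806e-01,  2.21220670e-01,  1.52759444e+00, -3.36067819e-05,
        1.39470728e+00, -1.26074624e-01]), 'qd': array([ 0.00014201, -0.00060466,  0.00146682, -0.00112623,  0.00085747,
       -0.00166839]), 'joint_torque': array([ 9.00190429e-06, -4.96900856e+01, -3.89393342e+01, -2.21064388e-04,
        1.12919393e-02, -7.65851894e-06]), 'ee_pos': array([0.27319583, 0.56161685, 0.30281131]), 'orientation': array([ 0.5997795 ,  0.37437899, -0.37560784, -0.59918584]), 'force': array([-0.08834564, -0.0488196 , -0.01695913]), 'moment': array([-0.033026  ,  0.02419313,  0.02075992]), 'width': 1.0030629321599513} 0.0539
scene {'K': array([[411.24711469,   0.        , 252.57604257],
       [  0.        , 411.24711469, 199.19375488],
       [  0.        ,   0.        ,   1.        ]]), 'eye': array([1.11876981, 0.43627154, 0.56366699]), 'attitude': array([0.22355745, 0.41822995, 0.772514  , 0.42228888])}
top {'K': array([[452.17738735,   0.        , 254.04878224],
       [  0.        , 452.17738735, 197.52509121],
       [  0.        ,   0.        ,   1.        ]]), 'eye': array([0.51808217, 0.08261317, 0.88321077]), 'attitude': array([-0.01757036,  0.03016094,  0.71306027, -0.70023328])}
{'K': array([[297.31863964,   0.        , 260.10093273],
       [  0.        , 297.31863964, 191.92642163],
       [  0.        ,   0.        ,   1.        ]]), 'tool_from_camera': array([[ 9.99999991e-01,  1.28322085e-04, -2.76510851e-05,
         1.15627317e-03],
       [-6.37903816e-05,  2.90951831e-01, -9.56737701e-01,
        -7.08157771e-02],
       [-1.14725442e-04,  9.56737694e-01,  2.90951837e-01,
         7.42139676e-02],
       [ 0.00000000e+00,  0.00000000e+00,  0.00000000e+00,
         1.00000000e+00]])}
```

View pics/top0.png

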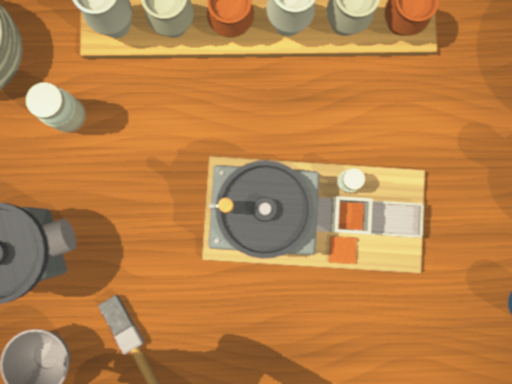

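View pics/scene0.png

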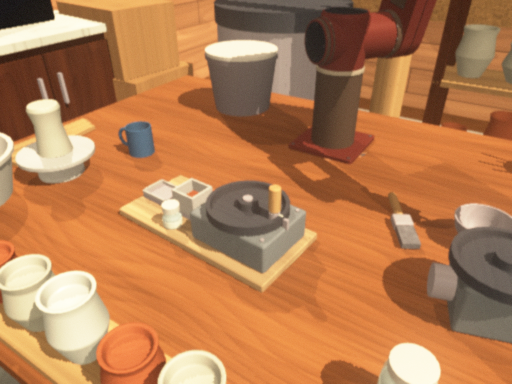

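Top view: hub at (265,209), grip at (226,205), the pointer left of it at about (212,206), magazine at (352,216), outfeed at (402,219), and a white jar on the base at (351,180).

Run:
```python
from h import *
s=env.state();r=R.from_quat(s["orientation"]);print("tool axes cols\n",r.as_matrix().round(3))
d=np.load("pics/top0.npy");p=cv2.imread("pics/top0.png")
for n,u,v in(("hub",265,209),("knob",226,205),("rim",290,240),("mag",372,216),("outf",402,219),("tile",352,216),("jar",351,180),("odd",344,250),("table",300,330)):
    print(n,d[v,u],world("top",u,v,d[v,u]).round(4))
# points on knob top / hub by height
V,U=np.mgrid[150:270,200:440];P=np.array([world("top",u,v,d[v,u]) for u,v in zip(U.ravel(),V.ravel())])
k=(abs(P[:,2]-.165)<.006);print("knob top",k.sum(),P[k].mean(0),np.ptp(P[k],0))
w=(abs(P[:,2]-.107)<.005)&(U.ravel()<330);c,rad=cv2.minEnclosingCircle(P[w][:,:2].astype(np.float32));print("wheel",c,rad)
s0=np.load("pics/scene0.npy")
print("sc knob",world("scene",275,187,s0[187,275]).round(4),"hub",world("scene",248,199,s0[199,248]).round(4))
big=cv2.resize(p[150:280,195:435],None,fx=3.3,fy=3.3,interpolation=2);cv2.imwrite("pics/c1.png",big)
```

```text
tool axes cols
 [[ 0.437 -0.001 -0.899]
 [ 0.899 -0.001  0.437]
 [-0.002 -1.     0.   ]]
hub 0.76753175 [0.55   0.0502 0.1166]
knob 0.7199318 [0.5555 0.1142 0.1635]
rim 0.78534114 [0.4962 0.007  0.0959]
mag 0.85638 [ 0.5366 -0.1559  0.0304]
outf 0.8584862 [ 0.5299 -0.2133  0.0289]
tile 0.8353781 [ 0.5369 -0.1131  0.0507]
jar 0.8162413 [ 0.6013 -0.1079  0.0741]
odd 0.8570354 [ 0.4733 -0.1019  0.0245]
table 0.8687806 [ 0.321  -0.0172  0.0009]Traceback (most recent call last):
  File "<stdin>", line 7, in <module>
  File "h.py", line 8, in world
    c=env.calibration(name);K=np.array(c["K"])
ValueError: time passes only in moves, steps and waits
```

```bash
sed -i 's/^def world/from functools import lru_cache\n@lru_cache\ndef cal(n): return env.calibration(n)\ndef world/; s/c=env.calibration(name)/c=cal(name)/' h.py
python3 - <<'E'
from h import *
d=np.load("pics/top0.npy");p=cv2.imread("pics/top0.png")
V,U=np.mgrid[150:270,200:440];P=np.array([world("top",u,v,d[v,u]) for u,v in zip(U.ravel(),V.ravel())]);U=U.ravel()
k=(abs(P[:,2]-.1645)<.005);print("knob top",k.sum(),P[k].mean(0),np.ptp(P[k],0))
k=(abs(P[:,2]-.1165)<.003)&(U>240)&(U<290);print("hub top",k.sum(),P[k].mean(0),np.ptp(P[k],0))
w=(abs(P[:,2]-.106)<.005)&(U<330);c,rad=cv2.minEnclosingCircle(P[w][:,:2].astype(np.float32));print("wheel",c,rad,w.sum())
o=(abs(P[:,2]-.030)<.004)&(U>380)&(U<425);print("outfeed",o.sum(),P[o].mean(0),np.ptp(P[o],0))
b=(P[:,2]<.03)&(P[:,2]>.01);q=cv2.minAreaRect(P[b][:,:2].astype(np.float32));print("base",q)
big=cv2.resize(p[150:280,195:435],None,fx=3.3,fy=3.3,interpolation=2);cv2.imwrite("pics/c1.png",big)
E
```

```text
knob top 169 [0.55630208 0.11473887 0.16342764] [0.02088621 0.02240912 0.00683242]
hub top 141 [0.55022618 0.05038575 0.11545038] [0.03571448 0.03767945 0.00560342]
wheel (0.5506865978240967, 0.05594252422451973) 0.09061257541179657 1862
outfeed 1128 [ 0.53048383 -0.2095159   0.02895667] [0.06459248 0.07537337 0.0079868 ]
base ((0.5432125329971313, -0.049557074904441833), (0.41997677087783813, 0.20037569105625153), 85.36006164550781)
```

View pics/c1.png

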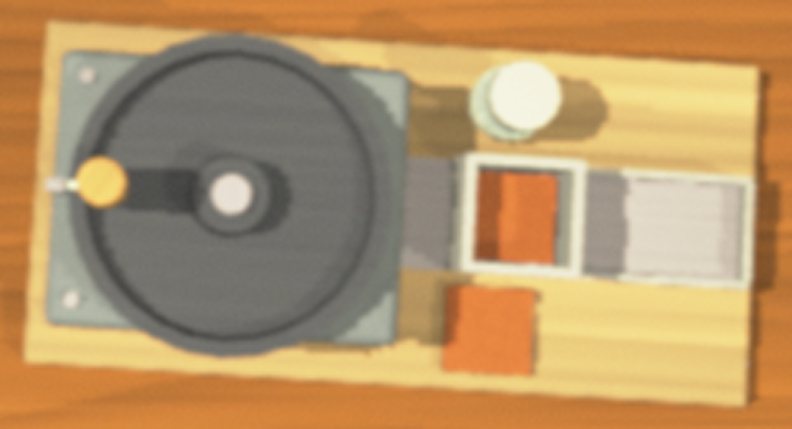

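Everything checks: the hub is at (0.550, 0.050, 0.117). The grip is 65 mm away at (0.556, 0.115), and the base measures 420 x 200 mm with a yaw of 85.3°. The pictures show the pusher is back and the pointer lies beside the grip. The tool's y axis points straight down, so I keep the yaw and go above the grip.

Request:
{"name": "carry_out", "arguments": {
  "plan": [
    [[-1.4,0,-2.25,0],[-1.4,0,-2.25,0],[-1.4,0,-2.25,0],[-1.4,0,-2.25,0],[-1.4,0,-2.25,0],[-1.4,0,-2.25,0],[-1.4,0,-2.25,0],[-1.4,0,-2.25,0],[-1.4,0,-2.25,0],[-1.4,0,-2.25,0]]
  ],
  "grip": -1
}}

```text
clock: 0.93
ee_pos: [0.4148, 0.3364, 0.3035]
orientation: [0.599, 0.375, -0.375, -0.599]
force: [1.0, 0.3, -0.2]
width: 1.002
```

Request:
{"name": "carry_out", "arguments": {
  "plan": [
    [[-1.4,0,-2.25,0],[-1.4,0,-2.25,0],[-1.4,0,-2.25,0],[-1.4,0,-2.25,0],[-1.4,0,-2.25,0],[-1.4,0,-2.25,0],[-1.4,0,-2.25,0],[-1.4,0,-2.25,0],[-1.4,0,-2.25,0],[0,0,0,0]]
  ]
}}

```text
clock: 1.77
ee_pos: [0.5432, 0.1321, 0.3034]
orientation: [0.601, 0.374, -0.374, -0.6]
force: [-0.4, -1.0, 0.6]
width: 0.999
```

Request:
{"name": "carry_out", "arguments": {
  "plan": [
    [[-1.0,0,-1.9,0],[0,2,0,0],[0,2,0,0],[0,0,0,0],[0,0,0,0]]
  ]
}}

```text
clock: 2.18
ee_pos: [0.553, 0.1187, 0.2624]
orientation: [-0.599, -0.374, 0.376, 0.6]
force: [0.3, -0.4, 0.4]
width: 1.003
```

```bash
cat > wr.py <<'E'
from h import *
import sys
s=env.state();p,d=env.get_image("wrist");c=cal("wrist");K=c["K"]
V,U=np.mgrid[:384,:512];x=(U-K[0,2])/K[0,0];y=(V-K[1,2])/K[1,1];r=np.hypot(x,y)+1e-9
ray=np.stack([x/r*np.tan(r),-y/r*np.tan(r),-np.ones_like(r)],-1)*d[...,None]
T=c["tool_from_camera"];P=ray@T[:3,:3].T+T[:3,3]
W=P@R.from_quat(s["orientation"]).as_matrix().T+s["ee_pos"]
m=(abs(W[...,2]-.165)<.004)&(d>0)&(np.hypot(W[...,0]-.55,W[...,1]-.05)<.1)
print(s["ee_pos"],s["force"].round(1),s["width"]);print("top pts",m.sum(),"world",W[m].mean(0),"extent",np.ptp(W[m],0),"tool",P[m].mean(0))
cv2.imwrite("pics/"+sys.argv[1],p)
E
python3 wr.py w1.png
```

```text
[0.55303326 0.11867365 0.26240813] [ 0.3 -0.4  0.4] 1.003341218330138
top pts 1047 world [0.55465418 0.11709366 0.16537511] extent [0.02400995 0.02377493 0.00674563] tool [-0.00053311  0.09702614 -0.00248511]
```

View pics/w1.png

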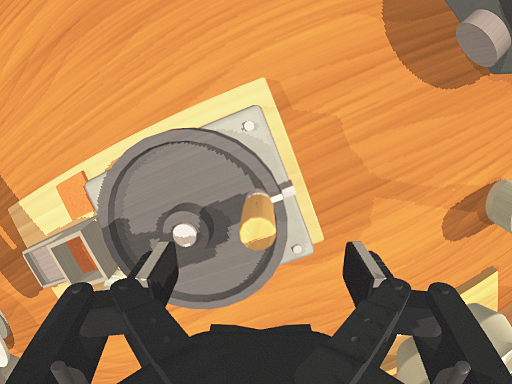

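The wrist camera agrees with the top camera to 2-3 mm. I go down and close on the grip.

Request:
{"name": "carry_out", "arguments": {
  "plan": [
    [[-0.1,2,-0.3,0],[0,2,0,0],[0,2,0,0],[0,0.7,0,0],[0,0,0,0],[0,0,0,0]]
  ]
}}

```text
clock: 2.73
ee_pos: [0.5569, 0.1166, 0.1981]
orientation: [0.6, 0.375, -0.375, -0.599]
force: [0.6, -0.8, 0.4]
width: 1.002
```

Request:
{"name": "carry_out", "arguments": {
  "plan": [
    [[0,0,0,0],[0,0,0,0],[0,0,0,0],[0,0,0,0],[0,0,0,0],[0,0,0,0],[0,0,0,0],[0,0,0,0],[0,0,0,0],[0,0,0,0]]
  ],
  "grip": 1
}}

```text
clock: 3.57
ee_pos: [0.5568, 0.1152, 0.1979]
orientation: [0.6, 0.375, -0.375, -0.599]
force: [-1.6, -4.7, 4.7]
width: 0.266
```

Held: the opening is 22.6 mm, against 24 mm for the grip. Now I work out the circle rows in tool axes.

Run:
```python
import numpy as np
a=np.radians(85.2-np.arange(0,361,6));p=6.5*np.c_[np.cos(a),np.sin(a)]
t=np.c_[p@[.437,.899],p@[-.899,.437]].round(2)
for i in range(6): print([[round(x,2),0,round(z,2),0] for x,z in np.diff(t,axis=0)[10*i:10*i+10]], (p[10*i+10]/100+[.5506,.0504]).round(4))
```

```text
[[np.float64(0.21), 0, np.float64(-0.64), 0], [np.float64(0.15), 0, np.float64(-0.67), 0], [np.float64(0.07), 0, np.float64(-0.68), 0], [np.float64(0.0), 0, np.float64(-0.68), 0], [np.float64(-0.07), 0, np.float64(-0.67), 0], [np.float64(-0.14), 0, np.float64(-0.67), 0], [np.float64(-0.21), 0, np.float64(-0.65), 0], [np.float64(-0.27), 0, np.float64(-0.62), 0], [np.float64(-0.34), 0, np.float64(-0.59), 0], [np.float64(-0.4), 0, np.float64(-0.55), 0]] [0.6094 0.0781]
[[np.float64(-0.46), 0, np.float64(-0.5), 0], [np.float64(-0.5), 0, np.float64(-0.46), 0], [np.float64(-0.55), 0, np.float64(-0.4), 0], [np.float64(-0.59), 0, np.float64(-0.34), 0], [np.float64(-0.62), 0, np.float64(-0.28), 0], [np.float64(-0.64), 0, np.float64(-0.21), 0], [np.float64(-0.67), 0, np.float64(-0.15), 0], [np.float64(-0.68), 0, np.float64(-0.07), 0], [np.float64(-0.68), 0, np.float64(0.0), 0], [np.float64(-0.67), 0, np.float64(0.07), 0]] [0.604  0.0133]
[[np.float64(-0.67), 0, np.float64(0.14), 0], [np.float64(-0.65), 0, np.float64(0.21), 0], [np.float64(-0.62), 0, np.float64(0.27), 0], [np.float64(-0.59), 0,
[... 981 characters left out ...]
, [np.float64(0.64), 0, np.float64(0.21), 0], [np.float64(0.67), 0, np.float64(0.15), 0], [np.float64(0.68), 0, np.float64(0.07), 0], [np.float64(0.68), 0, np.float64(0.0), 0], [np.float64(0.67), 0, np.float64(-0.07), 0]] [0.4972 0.0875]
[[np.float64(0.67), 0, np.float64(-0.14), 0], [np.float64(0.65), 0, np.float64(-0.21), 0], [np.float64(0.62), 0, np.float64(-0.27), 0], [np.float64(0.59), 0, np.float64(-0.34), 0], [np.float64(0.55), 0, np.float64(-0.4), 0], [np.float64(0.5), 0, np.float64(-0.46), 0], [np.float64(0.46), 0, np.float64(-0.5), 0], [np.float64(0.4), 0, np.float64(-0.55), 0], [np.float64(0.34), 0, np.float64(-0.59), 0], [np.float64(0.28), 0, np.float64(-0.62), 0]] [0.556  0.1152]
```

First sixth of the turn.

Request:
{"name": "carry_out", "arguments": {
  "plan": [
    [[0.21,0,-0.64,0],[0.15,0,-0.67,0],[0.07,0,-0.68,0],[0,0,-0.68,0],[-0.07,0,-0.67,0],[-0.14,0,-0.67,0],[-0.21,0,-0.65,0],[-0.27,0,-0.62,0],[-0.34,0,-0.59,0],[-0.4,0,-0.55,0]]
  ]
}}

```text
clock: 4.4
ee_pos: [0.6093, 0.0788, 0.1978]
orientation: [-0.599, -0.374, 0.376, 0.6]
force: [-8.0, -0.1, 9.1]
width: 0.266
```

Right on track, with low force.

Request:
{"name": "carry_out", "arguments": {
  "plan": [
    [[-0.46,0,-0.5,0],[-0.5,0,-0.46,0],[-0.55,0,-0.4,0],[-0.59,0,-0.34,0],[-0.62,0,-0.28,0],[-0.64,0,-0.21,0],[-0.67,0,-0.15,0],[-0.68,0,-0.07,0],[-0.68,0,0,0],[-0.67,0,0.07,0]]
  ]
}}

```text
clock: 5.23
ee_pos: [0.6048, 0.0146, 0.1978]
orientation: [0.6, 0.376, -0.374, -0.599]
force: [0.0, 2.8, 5.2]
width: 0.266
```

Request:
{"name": "carry_out", "arguments": {
  "plan": [
    [[-0.67,0,0.14,0],[-0.65,0,0.21,0],[-0.62,0,0.27,0],[-0.59,0,0.34,0],[-0.55,0,0.4,0],[-0.5,0,0.46,0],[-0.46,0,0.5,0],[-0.4,0,0.55,0],[-0.34,0,0.59,0],[-0.28,0,0.62,0]]
  ]
}}

```text
clock: 6.07
ee_pos: [0.5459, -0.0144, 0.1978]
orientation: [0.601, 0.375, -0.374, -0.598]
force: [2.0, -1.1, 5.4]
width: 0.27
```

Request:
{"name": "carry_out", "arguments": {
  "plan": [
    [[-0.21,0,0.64,0],[-0.15,0,0.67,0],[-0.07,0,0.68,0],[0,0,0.68,0],[0.07,0,0.67,0],[0.14,0,0.67,0],[0.21,0,0.65,0],[0.27,0,0.62,0],[0.34,0,0.59,0],[0.4,0,0.55,0]]
  ]
}}

```text
clock: 6.9
ee_pos: [0.4919, 0.0226, 0.1978]
orientation: [0.6, 0.375, -0.375, -0.599]
force: [-2.4, -3.9, 9.8]
width: 0.268
```

Request:
{"name": "carry_out", "arguments": {
  "plan": [
    [[0.46,0,0.5,0],[0.5,0,0.46,0],[0.55,0,0.4,0],[0.59,0,0.34,0],[0.62,0,0.28,0],[0.64,0,0.21,0],[0.67,0,0.15,0],[0.68,0,0.07,0],[0.68,0,0,0],[0.67,0,-0.07,0]]
  ]
}}

```text
clock: 7.73
ee_pos: [0.4977, 0.0882, 0.1978]
orientation: [0.6, 0.375, -0.375, -0.599]
force: [-1.5, -0.9, 8.7]
width: 0.266
```

Request:
{"name": "carry_out", "arguments": {
  "plan": [
    [[0.67,0,-0.14,0],[0.65,0,-0.21,0],[0.62,0,-0.27,0],[0.59,0,-0.34,0],[0.55,0,-0.4,0],[0.5,0,-0.46,0],[0.46,0,-0.5,0],[0.4,0,-0.55,0],[0.34,0,-0.59,0],[0.28,0,-0.62,0]]
  ]
}}

```text
clock: 8.57
ee_pos: [0.5567, 0.1153, 0.1978]
orientation: [0.6, 0.375, -0.375, -0.599]
force: [-2.7, -3.5, 9.7]
width: 0.266
```

Request:
{"name": "carry_out", "arguments": {
  "plan": [
    [[0,0,0,0],[0,0,0,0],[0,0,0,0],[0,0,0,0]]
  ]
}}

```text
clock: 8.9
ee_pos: [0.5572, 0.1151, 0.1978]
orientation: [0.6, 0.375, -0.375, -0.599]
force: [1.6, -1.7, 5.8]
width: 0.265
```

The grip is back within 0.4 mm of its starting pose. I let go, rise and clear the view.

Request:
{"name": "carry_out", "arguments": {
  "plan": [
    [[0,0,0,0],[0,0,0,0],[0,0,0,0],[0,0,0,0],[0,0,0,0],[0,0,0,0],[0,0,0,0],[0,0,0,0]]
  ],
  "grip": -1
}}

```text
clock: 9.57
ee_pos: [0.5564, 0.1163, 0.1968]
orientation: [-0.599, -0.375, 0.375, 0.599]
force: [0.1, -0.4, 0.7]
width: 1.003
```

Request:
{"name": "carry_out", "arguments": {
  "plan": [
    [[0,-1,0,0],[0,-2,0,0],[0,-2,0,0],[0,-2,0,0],[0,-2,0,0],[0,-1.5,0,0],[1.4,0,2.25,0],[1.4,0,2.25,0],[1.4,0,2.25,0],[1.4,0,2.25,0]]
  ]
}}

```text
clock: 10.4
ee_pos: [0.4995, 0.2068, 0.303]
orientation: [0.6, 0.375, -0.374, -0.599]
force: [0.1, 0.6, 0.6]
width: 1.003
```

Request:
{"name": "carry_out", "arguments": {
  "plan": [
    [[1.4,0,2.25,0],[1.4,0,2.25,0],[1.4,0,2.25,0],[1.4,0,2.25,0],[1.4,0,2.25,0],[1.4,0,2.25,0],[1.4,0,2.25,0],[1.4,0,2.25,0],[0,0,0,0],[0,0,0,0]]
  ]
}}

```text
clock: 11.23
ee_pos: [0.3865, 0.3864, 0.3027]
orientation: [0.599, 0.376, -0.376, -0.599]
force: [1.2, -0.4, -0.6]
width: 1.0
```

Run:
```python
from h import *
p,d=env.get_image("top");d0=np.load("pics/top0.npy")
def m(d,zlo,zhi,u0,u1,v0=150,v1=270):
    V,U=np.mgrid[v0:v1,u0:u1];P=np.array([world("top",u,v,d[v,u]) for u,v in zip(U.ravel(),V.ravel())])
    return P[(P[:,2]>zlo)&(P[:,2]<zhi)]
for x in(d0,d):
    k=m(x,.1595,.1695,200,330)
    print("knob",len(k),k.mean(0).round(4))
t=m(d,.034,.042,370,430,200,240);print("tile on outfeed",len(t),t.mean(0) if len(t) else 0,np.ptp(t,0))
y=np.array([np.cos(np.radians(85.3)),np.sin(np.radians(85.3))]);print("feeder y",(t.mean(0)[:2]-[.5503,.0503])@y)
print(env.state()["ee_pos"],env.state()["width"])
cv2.imwrite("pics/c2.png",cv2.resize(p[150:280,195:435],None,fx=3.3,fy=3.3,interpolation=2))
```

```text
knob 169 [0.5563 0.1147 0.1634]
knob 168 [0.5577 0.1147 0.1636]
tile on outfeed 947 [ 0.53227341 -0.18853623  0.03684955] [0.06937465 0.10230519 0.00706688]
feeder y -0.23951018298121698
[0.38707126 0.38560209 0.30249945] 0.999813678566679
```

View pics/c2.png

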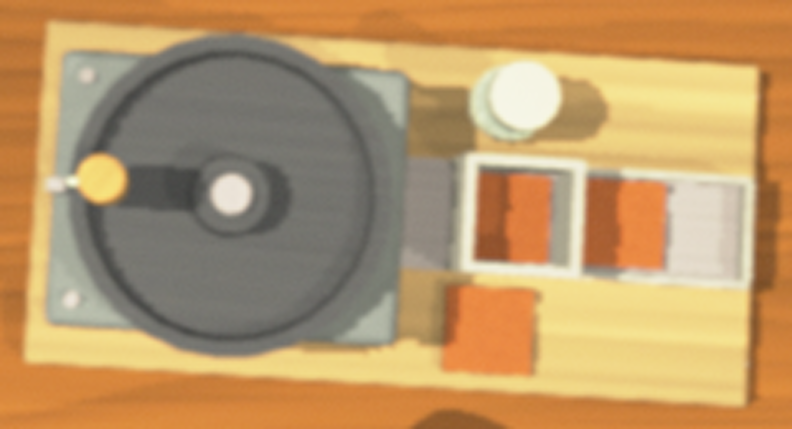

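The tile lies flat on the outfeed. Its front edge, at crop x≈667, is 46 mm short of the outfeed's end, which puts its centre near y = -225 mm. The stack has dropped by one tile, and the grip at (101,180) is at the pointer. Handing in.

```bash
python3 -c "
from cell import env
print(env.sign_off(), env.state()['clock'])"
```

```text
the job is handed in; nothing more can be done
the job is handed in; nothing more can be done
```

The feeder has pushed out one tile, and the job was handed in at about 11.3 s of the 51 s allowed. I held the upright grip, turned the wheel clockwise through one full revolution, let go and backed the arm clear.

- **Wheel:** the grip is back at the home pointer. It measures 1.4 mm past where it started, about 0.02 rad of overrun, and I left that alone.
- **Tile:** it lies flat on the outfeed, top about 37 mm above the table. My script put its centre at y = -240 mm, but that included the rails and other surfaces. I scaled its front edge in the picture instead, which gives about -225 mm against the expected -226 mm.
- **Forces and contact:** the wrist force readings at the end of each move were about 12 N at most. The fingers are fully open and the arm is touching nothing.

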